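Pack the short clay paddle into the tool case and shut it

TASK

Put the sculpting tools away: pick the short wooden clay paddle (not the long one), lower it into the wide compartment of the open plywood case and lay it flat there without dropping it in. Once it lies wholly below the rim, shut the lid fully. Leave the long paddle where it is.

Things in the scene. Friction and masses are not known exactly. Their poses are not given: they have to be found in the camera images.
- short_paddle: The paddle to pack: flat pale wood, lying on the table, 180 mm long, 18 thick, about 80 g. Origin mid-length and mid-width on its underside; x along it towards the blade, z up. Handle 24 mm wide from x = -90 to +10 mm, rectangular blade 50 mm wide from x = +10 to +90. Balances at x = +16 mm.
- long_paddle: A bystander of the same shape and wood, 300 mm long (too long for the case), 18 thick; handle 24 mm wide from x = -150 to +20 mm, blade 50 mm wide from x = +20 to +150. Origin mid-length and mid-width on its underside, x towards the blade. It lies beside the short paddle, on either side of it.
- case: Fixed plywood case, mm: 200 (x) by 260 (y) by 55 high. Origin: centre of underside; z up, +x to the hinge wall, y along the hinge. Walls, floor 8 thick: floor top z 8, rim z 55. Divider along y at x 33 to 39, top z 43. Wide empty bay: x -92 to 33, y -122 to 122. The narrow bay behind holds a thin dark stick. Brass catch on the front wall (-x).
- lid (a joint): Case lid: plywood, 200 mm hinge to free edge, 260 wide, 6 thick, 170 g, no knob. Axis along the case's y at x = +100, z = 55.5 mm. Rad: 0 shut flat on the rim, 1.57 upright, 2.1 stop, leaning out beyond the hinge wall; starts at 1.75 to 2.05. Stiff hinge: stays where left; push it all the way (1.5 N at the edge), e.g. closed fingertips on its outer face.
Mind the look-alikes: they are no part of the job. Leave any green or purple look-alike of the short_paddle alone.

How it is judged (in metres and radians):
On the way, in this order (a step that is already met when the one before it is completed fails the run):
1. the short paddle is carried down into the wide compartment: still gripped, its underside within 32 mm of the compartment's floor (z of short_paddle in the frame of case below 0.04 m and x of short_paddle in the frame of case between -0.092 and 0.033 m and y of short_paddle in the frame of case between -0.08 and 0.08 m and contact force between the fingers and short_paddle above 1 N), for 0.05 s.
2. the short paddle lies flat on the wide compartment's floor, wholly below the rim and let go, while the lid is still open (z of short_paddle in the frame of case below 0.016 m and angle between short_paddle's own z axis and vertical below 0.12 rad and x of short_paddle in the frame of case between -0.092 and 0.033 m and y of short_paddle in the frame of case between -0.08 and 0.08 m and contact force between the fingers and short_paddle below 0.5 N and value of joint lid above 0.5 rad), for 0.2 s.
3. the lid is shut (value of joint lid below 0.07 rad), for 0.2 s.
At the end, for the whole second after the job is handed in: The lid is shut (within 0.07 rad of closed, 14 mm at its free edge); the short paddle lies at rest and flat (within 7 degrees) on the floor of the wide compartment, below the rim; the long paddle is within 40 mm of where it started (value of joint lid below 0.07 rad and z of short_paddle in the frame of case between 0 and 0.016 m and angle between short_paddle's own z axis and vertical below 0.12 rad and x of short_paddle in the frame of case between -0.092 and 0.033 m and y of short_paddle in the frame of case between -0.08 and 0.08 m and linear speed of short_paddle below 0.02 m/s and distance of long_paddle from where it was at the start of the episode below 0.04 m); the robot touches nothing.
It fails at once if the long paddle is moved by more than 40 mm (distance of long_paddle from where it was at the start of the episode above 0.04 m).
It also fails if it takes over 59 s, if anything falls off the work surface, if the arm or the gripper's body presses on something with over 40 N, if the wrist force passes 120 N, or if a joint passes its speed limit or range.

ROBOT

A 6-joint arm with a two-finger parallel gripper is mounted at the origin on the work surface. World frame = base frame: x ahead of the robot, y to its left, z up, the work surface at z = 0. Lengths are in mm, angles in rad, forces in N, time in s.
With the tool pointing down it reaches from about 350 to 775 mm from the base axis. Payload 5.5 kg.
Tool frame: the origin (TCP) lies on the centre line of the jaws, within the pads' length; the fingertips stand 11 mm ahead of it and the grasp point (between the pads) lies 8 mm behind it; z points along the fingers, y is the line along which they close (so a half turn about z gives the same grasp; the last joint's range is limited). The gripper opens to 85 mm and grips with 20 to 120 N. Pads are 22 mm wide; open, the fingers measure 114 mm over their backs; the gripper's body (76 mm by 85 mm) begins 54 mm behind the grasp point. The pads swing forward as they close: fully open they stand 13 mm farther back than shut.
Start: joints at [-1.399, 0.313, 0.046, 1.304, 0, 1.431], TCP at [176.39, -547.318, 242.323] pointing down, gripper open.
Joint ranges: [-2.76, 2.76], [-0.86, 1.69], [-1.03, 1.26], [-2.2, 2.34], [-1.47, 1.5], [-3.14, 3.14]. Speed limits (rad/s): [2.57, 2.57, 3.14, 3.14, 3.14, 3.14].

INTERFACE

Orientations are given as a unit quaternion [x, y, z, w].
In Python, from workcell import manip, imaging, silhouettes, landmark_of gives the robot as it stands.
- The arm moves only by the tool arm_command, never from a script. Its argument "increments" is a list of rows, each a list of 7 numbers: the closure, from 0 (fully open) to 1 (shut), then the shift along the tool's x, y, z in units of 1 m (1.0 is 1 m), then the turn, a rotation vector about the tool's x, y, z in units of 30 degrees (1.0 is 30 degrees). A call has 1 to 8 rows; each row is the pose to reach, as a shift and turn from the pose commanded when the call began, along the tool's axes at that moment; what a row does not reach only later rows make up. A row lasts 1/8 s, in which the tool goes at most 62.5 mm and 10.7 degrees, less where a joint would pass 70% of its speed; a pose out of reach is approached as far as the arm can. A call with a number of a shift or a turn outside -1 to 1 is refused whole. A call with a gripper value outside its range is refused whole. The fingers move at their own pace and stop on an object; "grip_force" is the grip in N (left out, the last holds). Time passes only in rows, so rows that repeat a pose let the fingers close. It gives the time, the measured TCP pose, the force, the opening and the grip force at its end, in the units of the state.
- manip.read_state(): the state, without advancing time (a new reading comes with each control period).
- imaging.camera(name): name is "scene" or "top"; returns a dict with "frame" (384x512x3 uint8, red, green, blue), "K" (3x3 intrinsics, pixels), "R" (3x3) and "t" (3): a world point X has camera coordinates R X + t. Camera axes: x right, y down, z forward; pixel columns grow to the right and rows downward; lengths in mm; the calibration is good to about 2 mm. A picture is of the moment at which its call begins. There is no depth.
- manip.job_done(): hands the job in; it is judged then, once.
Trained networks look in a picture, given as the dict that the camera call returned (one of the last four; its "shot" number tells which), for a name from the list of things; names that differ only in an ending like _2 or _b are one class to them, and where a whole thing is asked for, a point or a joint stands for the part that bears it (a point fixed in the world has none). Each returns a list of dicts, best first, with "score" (0 to 1); they miss things now and then, are a little off and sometimes report something else, mostly with a low value. They report only what shows in the picture. A call takes as long as a camera call. They do not tell look-alikes from the thing itself.
- silhouettes(picture, name): "mask" (384x512 bool, what is visible of it) and "point" ([column, row] in pixels, amid what is visible of it).
- landmark_of(picture, name): "point" ([column, row] in pixels: a listed point, or the origin of a listed thing).
The state is a dict: "clock": time; "joints": joint angles; "joint_velocities": joint speeds; "joint_torque": joint torques, N m; "position": TCP position; "tool_rot": TCP orientation; "contact_force": force on the tool from outside, world axes, zero at the start; "ft_torque": the same for the moment, N m; "grip_width": opening from 0.0 (shut) to 1.0 (fully open); "grip_force": force on a finger pad.
Only numpy, scipy, OpenCV 4.12 (cv2) and the standard library are available. Lean on these libraries where they do the work, as an engineer would, in place of code of your own. Each camera call takes 0.05 s, during which the arm holds its last target. There are 200 camera calls.

## Working session

There is one attempt and no reset: what is moved stays moved. The work goes in short steps, Python scripts to look and compute and a tool call to move; the robot and the scene stay as the last step left them, time stands still between calls to the robot, and variables do not carry over. Pictures are saved under pics/ and viewed, at most 10 in all, crops included, and the job is handed in when it is done.

Besides the shell and the picture viewer there is one more tool, called after "Emit:" as name(argument=value, ...), one argument or row to a line, values as JSON. arm_command: Moves the arm, as the interface text tells. Shifts and turns lie within -1 to 1; 1 stands for 1 m of shift or 30 degrees of turn. Its arguments: {"type":"object","properties":{"increments":{"type":"array"},"grip_force":{"type":"number"}},"required":["increments"]}

```bash
mkdir -p pics; cat > h.py <<'E'
import numpy as np, cv2
from workcell import manip, imaging, silhouettes, landmark_of
from scipy.spatial.transform import Rotation as Ro
def ray(p,px):
    K,R,t=[np.array(p[k],float) for k in('K','R','t')]
    d=R.T@np.linalg.inv(K)@np.array([px[0],px[1],1.]); return -R.T@t, d
def atz(p,px,z):
    c,d=ray(p,px); return c+d*(z-c[2])/d[2]
def proj(p,X):
    K,R,t=[np.array(p[k],float) for k in('K','R','t')]
    q=K@(R@np.array(X,float)+t); return q[:2]/q[2]
def save(p,n,crop=None,s=1):
    f=p['frame'][...,::-1]
    if crop: f=f[crop[1]:crop[3],crop[0]:crop[2]]
    cv2.imwrite('pics/'+n,cv2.resize(f,None,fx=s,fy=s,interpolation=cv2.INTER_CUBIC))
def st():
    s=manip.read_state(); print(s['clock'],np.round(s['position'],1),np.round(s['tool_rot'],4),np.round(s['contact_force'],1),s['grip_width'],s['grip_force'],np.round(s['joints'],3)); return s
E
python3 - <<'E'
from h import *
st()
for n in('top','scene'):
    p=imaging.camera(n); save(p,n+'0.png',s=1.5)
    K,R,t=[np.array(p[k],float) for k in('K','R','t')]; print(n,np.round(-R.T@t),np.round(R[2],2))
    for o in('short_paddle','long_paddle','case','lid'):
        for d in silhouettes(p,o)[:4]: print(o,'sil',round(d['score'],2),np.round(d['point']),d['mask'].sum(),np.round(atz(p,d['point'],9)))
        for d in landmark_of(p,o)[:4]: print(o,'lm',round(d['score'],2),np.round(d['point'],1),np.round(atz(p,d['point'],0)))
E
```

```text
0.0 [ 176.3 -546.8  241.4] [ 9.879e-01  1.553e-01 -0.000e+00 -9.000e-04] [-0.  -0.3  0.3] 0.9942025372513049 0.0 [-1.399  0.314  0.045  1.304 -0.     1.431]
top [ 173. -168. 1691.] [ 0.14  0.01 -0.99]
short_paddle sil 0.88 [313. 245.] 262 [ 216. -353.    9.]
short_paddle sil 0.87 [395. 205.] 508 [ 359. -649.    9.]
short_paddle sil 0.81 [252. 135.] 474 [ 615. -136.    9.]
short_paddle sil 0.74 [151. 231.] 557 [264. 220.   9.]
short_paddle lm 0.9 [157.1 227.5] [278. 201.   0.]
short_paddle lm 0.6 [385.7 203.9] [ 365. -618.    0.]
short_paddle lm 0.59 [252.9 141.6] [ 593. -140.    0.]
short_paddle lm 0.58 [306.5 247.5] [ 208. -332.    0.]
long_paddle sil 0.66 [300. 143.] 806 [ 587. -314.    9.]
long_paddle lm 0.82 [298.1 154.3] [ 546. -306.    0.]
case sil 0.66 [145. 150.] 7528 [557. 252.   9.]
case lm 0.61 [168.5 158. ] [531. 167.   0.]
lid sil 0.67 [115. 148.] 3377 [565. 362.   9.]Traceback (most recent call last):
  File "<stdin>", line 8, in <module>
ValueError: it knows: case, long_paddle, short_paddle
```

```bash
python3 - <<'E'
from h import *
p=imaging.camera('scene'); save(p,'scene0.png',s=1.5)
for o in('short_paddle','long_paddle','case'):
        for d in silhouettes(p,o)[:5]: print(o,'sil',round(d['score'],2),np.round(d['point']),d['mask'].sum(),np.round(atz(p,d['point'],9)))
        for d in landmark_of(p,o)[:5]: print(o,'lm',round(d['score'],2),np.round(d['point'],1),np.round(atz(p,d['point'],0)))
K,R,t=[np.array(p[k],float) for k in('K','R','t')]; print(np.round(-R.T@t),np.round(R[2],2))
E
```

```text
short_paddle sil 0.84 [ 89. 299.] 1644 [ 349. -628.    9.]
short_paddle sil 0.7 [294. 149.] 262 [276. 228.   9.]
short_paddle sil 0.64 [165. 205.] 578 [ 199. -315.    9.]
short_paddle sil 0.58 [322. 236.] 963 [ 615. -139.    9.]
short_paddle lm 0.93 [162.1 212.9] [ 213. -337.    0.]
short_paddle lm 0.92 [100.7 296.3] [ 354. -606.    0.]
short_paddle lm 0.71 [314.9 236.1] [ 596. -142.    0.]
short_paddle lm 0.56 [294.1 153.7] [288. 213.   0.]
long_paddle sil 0.57 [273. 270.] 1900 [ 590. -315.    9.]
long_paddle lm 0.79 [258.9 256.4] [ 533. -295.    0.]
case sil 0.78 [369. 151.] 8996 [497. 397.   9.]
case lm 0.63 [351.  180.4] [538. 176.   0.]
[ 922. -786.  598.] [-0.54  0.65 -0.54]
```

View pics/top0.png

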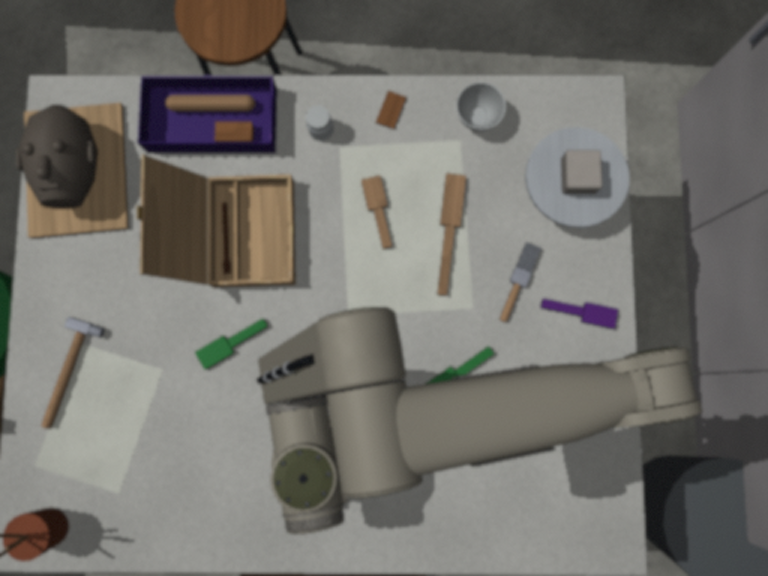

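View pics/scene0.png

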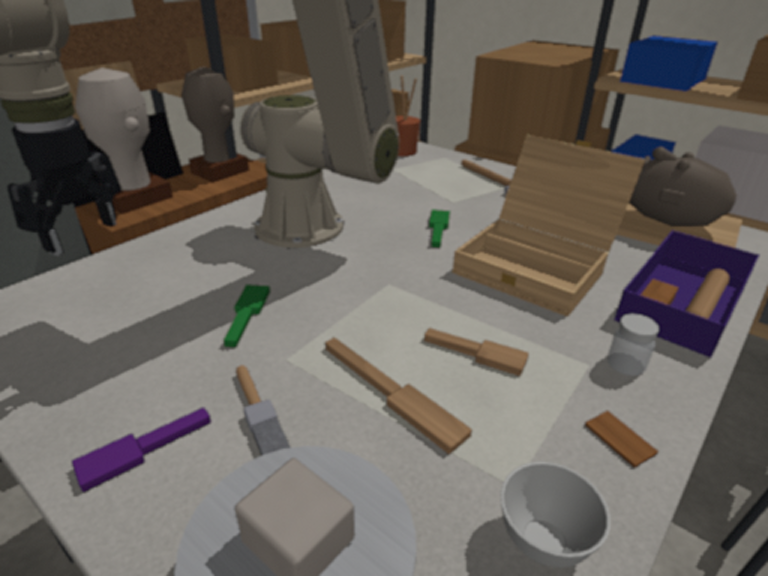

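The `short_paddle` candidates in the top camera are green (313,245), purple (395,205), pale wood (252,135) and green (151,231). The wooden one at top (252,135) and scene (322,236) fits: it is bare wood, lies on the paper, and is about 180 mm long, while the long one at (300,143) is about 300 mm. The case is open, with its hinge towards +y and the catch facing −y. Next I fit the poses by silhouette and confirm with a crop.

```bash
cat > fit.py <<'E'
from h import *
from scipy.optimize import minimize, differential_evolution
def solid(p,m,polys):
    for P in polys:
        q=np.array([proj(p,X) for X in P],np.float32)
        cv2.fillConvexPoly(m,np.round(cv2.convexHull(q)[:,0]*64).astype(np.int32)+0,1,cv2.LINE_8,6)
def box(x0,x1,y0,y1,z0,z1): return np.array([[x,y,z] for x in(x0,x1) for y in(y0,y1) for z in(z0,z1)],float)
def place(B,x,y,a,z=0):
    return Ro.from_euler('z',a).apply(B)+[x,y,z]
def paddle(v,L,xb): return [place(B,*v) for B in(box(-L/2,xb,-12,12,0,18),box(xb,L/2,-25,25,0,18))]
def case(v):
    b=box(-100,100,-130,130,0,55); l=box(-200,0,-130,130,0,6)
    l=Ro.from_euler('y',v[3]).apply(l)+[100,0,55.5]
    return [place(b,*v[:3]),place(l,*v[:3])]
def iou(pics,masks,model):
    s=0
    for p,k in zip(pics,masks):
        m=np.zeros(k.shape,np.uint8); solid(p,m,model); m=m>0
        s+=(m&k).sum()/max(1,(m|k).sum())
    return s/len(pics)
def fit(pics,masks,f,bounds):
    r=differential_evolution(lambda v:-iou(pics,masks,f(v)),bounds,seed=1,maxiter=60,popsize=12,tol=1e-5)
    return r.x,-r.fun
def near(p,name,X,tol=60):
    return min(silhouettes(p,name),key=lambda d:np.hypot(*(np.array(d['point'])-proj(p,X))))
E
python3 - <<'E'
from fit import *
P=[imaging.camera('top'),imaging.camera('scene')]
save(P[1],'crop.png',(200,170,420,310),3)
for nm,X,L,xb in(('short_paddle',(600,-140,9),180,10),('long_paddle',(550,-305,9),300,20)):
    D=[near(p,nm,X) for p in P]; M=[d['mask'] for d in D]
    print(nm,[ (d['point'],m.sum()) for d,m in zip(D,M)])
    b=[(X[0]-60,X[0]+60),(X[1]-60,X[1]+60),(-.6,.8)]
    print(np.round(fit(P,M,lambda v:paddle(v,L,xb),b),3) if 0 else fit(P,M,lambda v:paddle(v,L,xb),b))
    for p,m in zip(P,M): print(fit([p],[m],lambda v:paddle(v,L,xb),b))
M=[near(p,'case',(540,200,30))['mask'] for p in P]
b=[(480,600),(110,240),(1.2,1.9),(1.7,2.1)]
print(fit(P,M,case,b))
for p,m in zip(P,M): print(fit([p],[m],case,b))
E
```

```text
short_paddle [([254.0, 137.0], np.int64(509)), ([322.9, 236.9], np.int64(921))]
(array([ 5.91178902e+02, -1.37820239e+02,  2.32152943e-01]), np.float64(0.8826975065065905))
(array([ 5.90697328e+02, -1.38691296e+02,  2.43369487e-01]), np.float64(0.927007299270073))
(array([ 5.92715514e+02, -1.35439278e+02,  2.25031108e-01]), np.float64(0.8688679245283019))
long_paddle [([300.3, 142.1], np.int64(787)), ([274.4, 270.1], np.int64(1895))]
(array([ 5.38271774e+02, -3.07096734e+02, -1.17763671e-01]), np.float64(0.8784828085616875))
(array([ 5.34079048e+02, -3.07932619e+02, -1.32417549e-01]), np.float64(0.8619934282584885))
(array([ 5.39485137e+02, -3.03195354e+02, -1.30234796e-01]), np.float64(0.9090909090909091))
(array([540.13701131, 168.4961085 ,   1.59646588,   2.02065188]), np.float64(0.9597024641026026))
(array([539.07552617, 164.23971976,   1.60703061,   2.03680355]), np.float64(0.9653913918952932))
(array([542.02639708, 173.10772411,   1.61497601,   2.09843025]), np.float64(0.978732782369146))
```

View pics/crop.png

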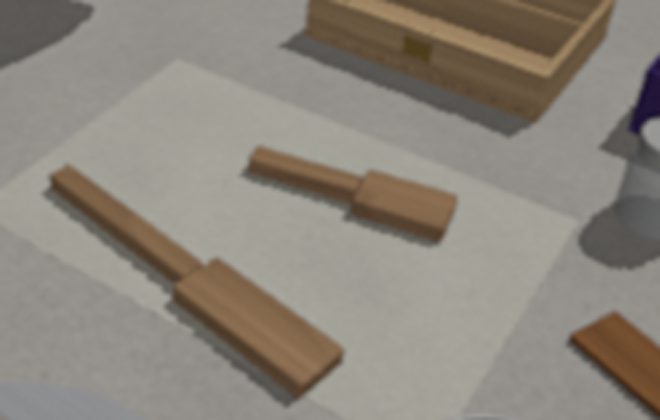

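The crop confirms it: the upper, shorter wooden paddle (scene about (318,236)) is the target, and the long one lies beside it. Fits: short paddle (591,−138), yaw 0.233; case (540,168), yaw 1.6.

```bash
cat > go.py <<'E'
from h import *
import sys
# usage: go.py x y z yaw(tool x direction; tool down) [pitch]
a=list(map(float,sys.argv[1:]))
s=st(); R0=Ro.from_quat(s['tool_rot'])
Rt=Ro.from_euler('z',a[3])*Ro.from_euler('x',np.pi)
if len(a)>4: Rt=Ro.from_euler('z',a[3])*Ro.from_euler('y',a[4])*Ro.from_euler('x',np.pi)
d=R0.inv().apply(np.array(a[:3])-s['position'])/1000
w=(R0.inv()*Rt).as_rotvec()/np.radians(30)
print('shift',np.round(d,4),'turn',np.round(w,3))
E
python3 go.py 612.6 -132.7 110 0.233
```

```text
1.15 [ 176.4 -547.3  242.3] [0.9879 0.1553 0.     0.    ] [-0.3 -0.6 -0. ] 1.0001566182270933 0.0 [-1.399  0.313  0.046  1.304  0.     1.431]
shift [ 0.5424 -0.2608  0.1323] turn [ 0.    -0.     0.151]
```

Emit:
arm_command(
  increments=[
    [0,0.542,-0.261,0.132,0,0,0.151],
    [0,0.542,-0.261,0.132,0,0,0.151],
    [0,0.542,-0.261,0.132,0,0,0.151],
    [0,0.542,-0.261,0.132,0,0,0.151],
    [0,0.542,-0.261,0.132,0,0,0.151],
    [0,0.542,-0.261,0.132,0,0,0.151],
    [0,0.542,-0.261,0.132,0,0,0.151],
    [0,0.542,-0.261,0.132,0,0,0.151],
  ],
)

```text
clock: 2.15
position: [531.7, -209.2, 135.0]
tool_rot: [0.993, 0.116, 0.0, 0.0]
contact_force: [-0.0, -1.4, 0.5]
grip_width: 1.002
grip_force: 0.0
```

```bash
python3 go.py 612.6 -132.7 110 0.233
```

```text
2.15 [ 531.7 -209.2  135. ] [9.932e-01 1.161e-01 3.000e-04 4.000e-04] [-0.  -1.4  0.5] 1.0020496802831245 0.0 [-0.515  0.358 -0.159  1.053 -0.     2.394]
shift [ 0.0964 -0.0558  0.025 ] turn [ 0.002 -0.001 -0.   ]
```

Emit:
arm_command(
  increments=[
    [0,0.096,-0.056,0.025,0,0,0],
    [0,0.096,-0.056,0.025,0,0,0],
    [0,0.096,-0.056,0.025,0,0,0],
  ],
)

```text
clock: 2.52
position: [612.2, -131.0, 108.6]
tool_rot: [0.993, 0.119, -0.0, -0.0]
contact_force: [-0.3, -0.1, -0.1]
grip_width: 0.996
grip_force: 0.0
```

```bash
python3 go.py 612.6 -132.7 11 0.233; python3 - <<'E'
from h import *
p=imaging.camera('scene'); save(p,'above.png',(200,80,450,310),3); 
p=imaging.camera('top'); cv2.imwrite('pics/b.png',p['frame'][...,::-1])
E
```

```text
2.525 [ 612.2 -131.   108.6] [ 9.929e-01  1.186e-01 -5.000e-04 -4.000e-04] [-0.3 -0.1 -0.1] 0.995716313942891 0.0 [-0.339  0.478 -0.042  1.052  0.     2.565]
shift [0.0001 0.0019 0.0976] turn [-0.002  0.002  0.009]
```

View pics/above.png

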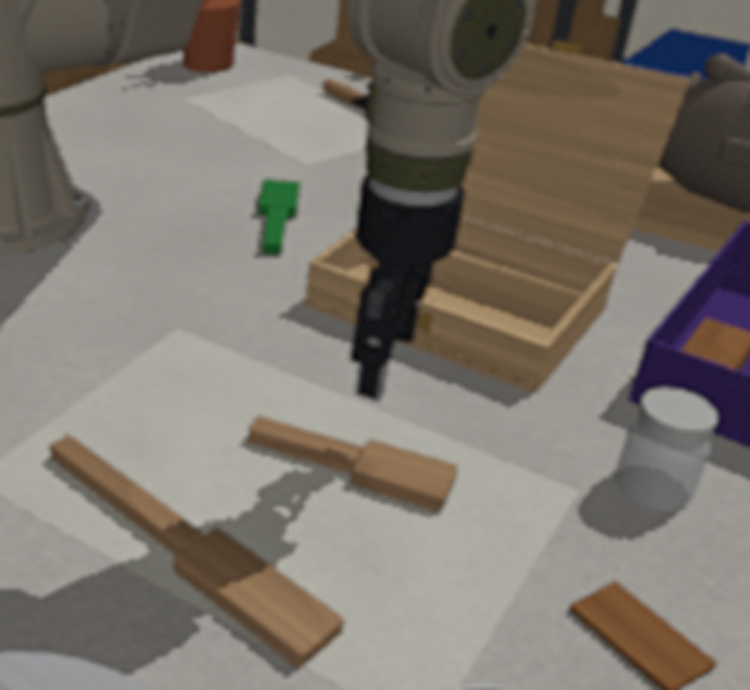

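The gripper is above the blade (crop tip at about (370,395), blade at (405,475)), and the approach is clear of the long paddle. I descend and close.

Emit:
arm_command(
  increments=[
    [0,0,0.001,0.05,0,0,0],
    [0,0,0.001,0.08,0,0,0],
    [0,0,0.001,0.098,0,0,0],
    [0,0,0.001,0.098,0,0,0],
    [0.9,0,0.001,0.098,0,0,0],
    [0.9,0,0.001,0.098,0,0,0],
    [0.9,0,0.001,0.098,0,0,0],
    [0.9,0,0.001,0.098,0,0,0],
  ],
  grip_force=40,
)

```text
clock: 3.62
position: [612.2, -135.5, 14.0]
tool_rot: [0.993, 0.116, 0.001, 0.001]
contact_force: [-1.0, -0.3, 6.0]
grip_width: 0.572
grip_force: 42.5
```

Emit:
arm_command(
  increments=[
    [0.9,0,0,0,0,0,0],
    [0.9,0,0,0,0,0,0],
    [0.9,0,0,0,0,0,0],
    [0.9,0,0,0,0,0,0],
  ],
)

```text
clock: 4.12
position: [612.2, -135.5, 13.9]
tool_rot: [0.993, 0.116, 0.001, 0.001]
contact_force: [-0.9, 0.5, 6.5]
grip_width: 0.572
grip_force: 42.5
```

Emit:
arm_command(
  increments=[
    [0.9,0,0,-0.03,0,0,0],
    [0.9,0,0,-0.07,0,0,0],
    [0.9,0,0,-0.12,0,0,0],
    [0.9,0,0,-0.12,0,0,0],
  ],
)

```text
clock: 4.62
position: [614.1, -136.0, 137.5]
tool_rot: [0.993, 0.116, 0.004, 0.002]
contact_force: [0.5, 0.1, -0.8]
grip_width: 0.576
grip_force: 41.8
```

```bash
python3 go.py 563 139.6 133 0.029
```

```text
4.625 [ 614.1 -136.   137.5] [0.9932 0.1162 0.0043 0.0022] [ 0.5  0.1 -0.8] 0.5760943197163036 41.78140640258789 [-0.345  0.455 -0.004  1.102 -0.     2.563]
shift [ 0.0139 -0.2799  0.0031] turn [ 0.009 -0.016  0.39 ]
```

Emit:
arm_command(
  increments=[
    [0.9,0.003,-0.05,0,0,0,0.08],
    [0.9,0.006,-0.1,0,0,0,0.16],
    [0.9,0.008,-0.15,0,0,0,0.24],
    [0.9,0.01,-0.2,0,0,0,0.3],
    [0.9,0.012,-0.25,0,0,0,0.36],
    [0.9,0.014,-0.28,0,0,0,0.39],
    [0.9,0.014,-0.28,0,0,0,0.39],
    [0.9,0.014,-0.28,0,0,0,0.39],
  ],
)

```text
clock: 5.62
position: [561.6, 118.3, 131.8]
tool_rot: [1.0, 0.03, -0.0, -0.008]
contact_force: [-0.8, -0.3, -1.4]
grip_width: 0.57
grip_force: 41.8
```

```bash
python3 go.py 563 139.6 22 0.029;  python3 - <<'E'
from fit import *
P=[imaging.camera('top'),imaging.camera('scene')]
a=[cv2.resize(p['frame'][y:y+140,x:x+190][...,::-1],None,fx=2.8,fy=2.8,interpolation=cv2.INTER_CUBIC)[:,:] for p,x,y in((P[0],80,80),(P[1],270,80))]
cv2.imwrite('pics/over.png',cv2.resize(np.hstack(a),None,fx=.75,fy=.75))
E
```

```text
5.625 [561.6 118.3 131.8] [ 9.995e-01  3.010e-02 -4.000e-04 -8.000e-03] [-0.8 -0.3 -1.4] 0.569929667351487 41.81672751903534 [ 0.059  0.365 -0.157  1.049  0.016  3.141]
shift [ 0.0027 -0.0195  0.1102] turn [-0.031  0.001  0.06 ]
```

View pics/over.png

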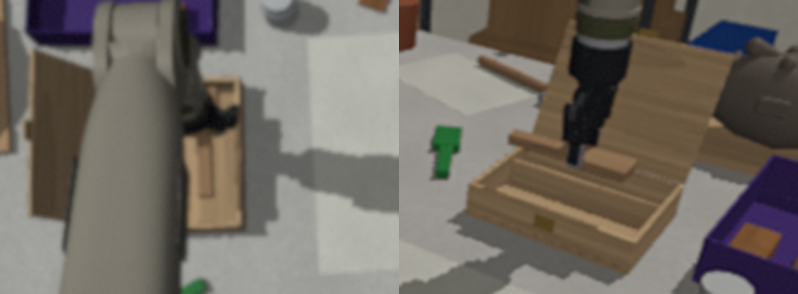

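Joint 6 is at its limit. The bay is wide enough for yaw 0.13, 0.1 rad off the case axis, so I use that instead.

```bash
python3 go.py 562 139 131 0.135
```

```text
5.725 [561.7 118.1 132. ] [ 9.995e-01  3.000e-02 -4.000e-04 -8.200e-03] [-0.1 -0.6 -0.4] 0.5731935796101093 41.81696891784668 [ 0.059  0.365 -0.157  1.049  0.016  3.141]
shift [ 0.0016 -0.0208  0.0013] turn [-0.031 -0.001 -0.143]
```

Emit:
arm_command(
  increments=[
    [0.9,0,0,0,0,0,-0.07],
    [0.9,0,0,0,0,0,-0.14],
    [0.9,0,0,0,0,0,-0.14],
    [0.9,0,0,0,0,0,-0.14],
  ],
)

```text
clock: 6.22
position: [561.3, 119.4, 132.1]
tool_rot: [0.998, 0.068, -0.0, -0.008]
contact_force: [0.5, 0.1, -1.0]
grip_width: 0.574
grip_force: 41.8
```

```bash
python3 go.py 562 139 131 0.135
```

```text
6.225 [561.3 119.4 132.1] [ 9.977e-01  6.770e-02 -1.000e-04 -8.300e-03] [ 0.5  0.1 -1. ] 0.5740588890048253 41.813610792160034 [ 0.061  0.365 -0.157  1.049  0.017  3.067]
shift [ 0.0033 -0.0193  0.0014] turn [-0.032 -0.002  0.001]
```

Emit:
arm_command(
  increments=[
    [0.9,0.003,-0.019,0.001,-0.032,-0.002,0],
    [0.9,0.003,-0.019,0.001,-0.032,-0.002,0],
    [0.9,0.003,-0.019,0.03,-0.032,-0.002,0],
    [0.9,0.003,-0.019,0.05,-0.032,-0.002,0],
    [0.9,0.003,-0.019,0.05,-0.032,-0.002,0],
  ],
)

```text
clock: 6.85
position: [560.1, 138.9, 80.9]
tool_rot: [0.998, 0.068, -0.002, 0.0]
contact_force: [0.3, 1.0, -1.3]
grip_width: 0.575
grip_force: 41.8
```

```bash
python3 go.py 562 139 23 0.135; python3 - <<'E'
from fit import *
p=imaging.camera('scene'); save(p,'low.png',(290,80,430,220),4)
E
```

```text
6.85 [560.1 138.9  80.9] [ 9.977e-01  6.770e-02 -1.900e-03  2.000e-04] [ 0.3  1.  -1.3] 0.5750070407642176 41.811599135398865 [ 0.104  0.416 -0.215  0.943 -0.     3.11 ]
shift [0.0021 0.0002 0.0579] turn [0.    0.007 0.001]
```

View pics/low.png

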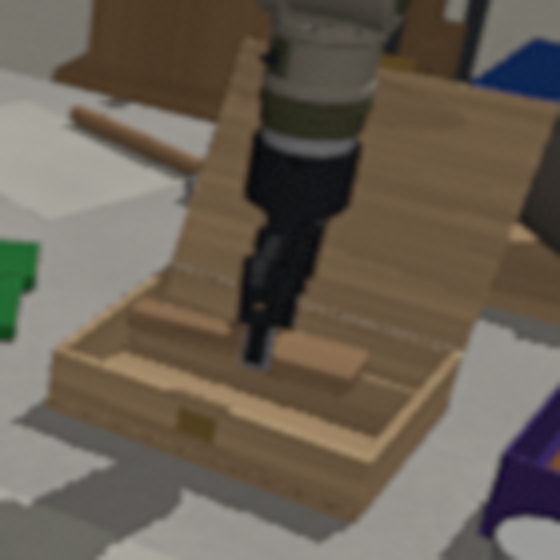

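The paddle (crop (130–365, 300–380)) is level and centred over the wide bay, clear of all walls. I lower it.

Emit:
arm_command(
  increments=[
    [0.9,0.002,0,0.02,0,0,0],
    [0.9,0.002,0,0.04,0,0,0],
    [0.9,0.002,0,0.054,0,0,0],
    [0.9,0.002,0,0.054,0,0,0],
    [0.9,0.002,0,0.057,0,0,0],
    [0.9,0.002,0,0.057,0,0,0],
  ],
)

```text
clock: 7.65
position: [564.1, 139.8, 26.0]
tool_rot: [0.998, 0.068, 0.001, 0.0]
contact_force: [0.5, 0.1, -0.8]
grip_width: 0.572
grip_force: 41.8
```

```bash
python3 go.py 562 139 22 0.135
```

```text
7.65 [564.1 139.8  26. ] [9.977e-01 6.770e-02 5.000e-04 1.000e-04] [ 0.5  0.1 -0.8] 0.5718857985692628 41.82686984539032 [ 0.105  0.476 -0.274  0.82  -0.     3.111]
shift [-0.0022  0.0005  0.004 ] turn [ 0.    -0.002  0.001]
```

No contact yet. I lower in small steps.

Emit:
arm_command(
  increments=[
    [0.9,0,0,0.002,0,0,0],
    [0.9,0,0,0.003,0,0,0],
    [0.9,0,0,0.003,0,0,0],
  ],
)

```text
clock: 8.02
position: [563.5, 139.7, 22.4]
tool_rot: [0.998, 0.068, -0.0, 0.0]
contact_force: [0.1, -1.5, 0.0]
grip_width: 0.574
grip_force: 41.8
```

Emit:
arm_command(
  increments=[
    [0.9,0,0,0.001,0,0,0],
    [0.9,0,0,0.002,0,0,0],
    [0.9,0,0,0.002,0,0,0],
  ],
)

```text
clock: 8.4
position: [563.7, 139.8, 21.9]
tool_rot: [0.998, 0.068, 0.0, 0.0]
contact_force: [-3.7, -1.0, 9.5]
grip_width: 0.576
grip_force: 43.0
```

It is down on the floor (9.5 N). I release partly, to keep clear of the walls, then lift.

Emit:
arm_command(
  increments=[
    [0.22,0,0,0,0,0,0],
    [0.22,0,0,0,0,0,0],
    [0.22,0,0,0,0,0,0],
    [0.22,0,0,-0.01,0,0,0],
    [0.22,0,0,-0.05,0,0,0],
    [0.22,0,0,-0.11,0,0,0],
    [0.22,0,0,-0.16,0,0,0],
    [0.22,0,0,-0.16,0,0,0],
  ],
)

```text
clock: 9.4
position: [566.7, 140.1, 186.2]
tool_rot: [0.998, 0.068, 0.005, -0.0]
contact_force: [0.6, 0.0, -0.7]
grip_width: 0.782
grip_force: 0.0
```

```bash
st=1; python3 - <<'E'
from fit import *
st()
p=imaging.camera('scene'); save(p,'placed.png',(270,50,450,220),4)
try:
    d=near(p,'short_paddle',(540,139,17)); print(d['point'],d['score'],proj(p,(541,139,17)))
except Exception as e: print(e)
M=[silhouettes(p,'case')[0]['mask']]
E
```

```text
9.4 [566.7 140.1 186.2] [ 9.977e-01  6.780e-02  5.000e-03 -1.000e-04] [ 0.6  0.  -0.7] 0.7819774263877678 0.0 [ 0.105  0.343 -0.05   1.168 -0.     3.111]
[358.8, 186.6] 0.54 [347.21572811 180.7602808 ]
```

View pics/placed.png

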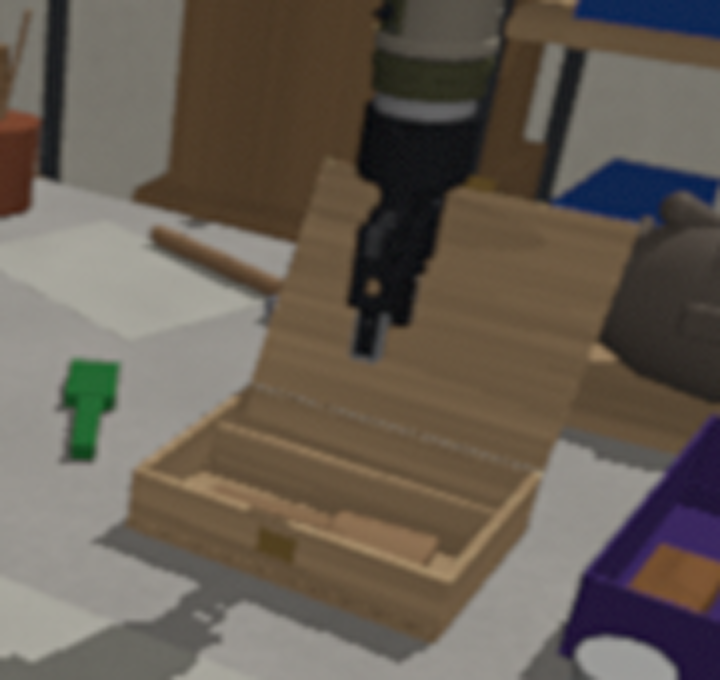

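The paddle lies flat in the bay, below the rim (crop (190–435, 480–560)), and the gripper is free. For the lid I raise, close the fingers and turn the tool to yaw about 1.6 (joint 6 has range there), then go over behind it.

Emit:
arm_command(
  increments=[
    [1,0,0,-0.05,0,0,-0.35],
    [1,0,0,-0.1,0,0,-0.7],
    [1,0,0,-0.12,0,0,-1],
    [1,0,0,-0.12,0,0,-1],
  ],
)

```text
clock: 10.05
position: [563.9, 139.8, 300.4]
tool_rot: [0.946, 0.323, 0.0, 0.0]
contact_force: [0.1, 0.1, -0.6]
grip_width: -0.001
grip_force: 0.0
```

Emit:
arm_command(
  increments=[
    [1,0,0,0,0,0,-0.35],
    [1,0,0,0,0,0,-0.7],
    [1,0,0,0,0,0,-1],
    [1,0,0,0,0,0,-1],
  ],
)

```text
clock: 10.55
position: [562.7, 139.7, 297.7]
tool_rot: [0.831, 0.556, -0.002, -0.001]
contact_force: [0.2, -1.0, -0.2]
grip_width: -0.001
grip_force: 0.0
```

Emit:
arm_command(
  increments=[
    [1,0,0,0,0,0,-0.35],
    [1,0,0,0,0,0,-0.7],
    [1,0,0,0,0,0,-0.8],
    [1,0,0,0,0,0,-0.8],
  ],
)

```text
clock: 11.05
position: [563.1, 139.7, 299.0]
tool_rot: [0.698, 0.716, -0.001, -0.001]
contact_force: [0.1, -0.4, -0.0]
grip_width: 0.002
grip_force: 0.0
```

```bash
python3 go.py 535 408 305 1.6;  python3 - <<'E'
from fit import *
P=[imaging.camera('top'),imaging.camera('scene')]
p=P[1]
M=[silhouettes(p,'case')[0]['mask']]
print(fit([p],M,lambda v:case([540,168.5,1.6,v[0]]),[(1.6,2.15)]))
save(P[0],'c.png',(0,50,256,242),3)
E
```

```text
11.05 [563.1 139.7 299. ] [ 6.977e-01  7.164e-01 -1.000e-03 -7.000e-04] [ 0.1 -0.4 -0. ] 0.001709674962181563 0.0 [ 0.105  0.319  0.191  1.446 -0.     1.649]
shift [ 0.2689 -0.021  -0.0061] turn [-0.005  0.001 -0.005]Traceback (most recent call last):
  File "<stdin>", line 4, in <module>
IndexError: list index out of range
```

Emit:
arm_command(
  increments=[
    [1,0.05,-0.005,-0.005,0,0,0],
    [1,0.1,-0.01,-0.005,0,0,0],
    [1,0.16,-0.015,-0.005,0,0,0],
    [1,0.21,-0.02,-0.005,0,0,0],
    [1,0.27,-0.02,-0.005,0,0,0],
    [1,0.27,-0.02,-0.005,0,0,0],
  ],
)

```text
clock: 11.95
position: [534.0, 413.0, 303.4]
tool_rot: [0.695, 0.719, -0.001, -0.001]
contact_force: [0.4, -0.6, 0.2]
grip_width: 0.002
grip_force: 0.0
```

```bash
python3 go.py 535 408 215 1.6;  python3 - <<'E'
from fit import *
P=[imaging.camera('top'),imaging.camera('scene')]
a=[cv2.resize(p['frame'][y:y+150,x:x+180][...,::-1],None,fx=2.2,fy=2.2,interpolation=cv2.INTER_CUBIC) for p,x,y in((P[0],40,70),(P[1],290,50))]
cv2.imwrite('pics/behind.png',np.hstack(a))
E
```

```text
11.95 [534.  413.  303.4] [ 6.948e-01  7.192e-01 -8.000e-04 -6.000e-04] [ 0.4 -0.6  0.2] 0.002131979628545114 0.0 [5.390e-01 5.280e-01 5.190e-01 1.564e+00 1.000e-03 2.076e+00]
shift [-0.005   0.001   0.0884] turn [-0.004  0.001  0.01 ]
```

View pics/behind.png

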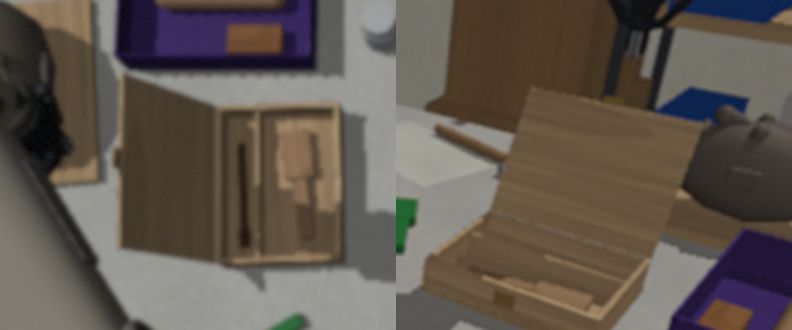

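The paddle lies wholly within the wide bay and the lid is untouched (edge at crop column 120). I check the head sculpture's clearance before descending.

```bash
python3 - <<'E'
from fit import *
p=imaging.camera('top'); s=imaging.camera('scene')
for z in(50,150,250): print('head right edge',z,np.round(atz(p,(65,103),z)), 'low end',np.round(atz(p,(45,138),z)))
for z in(150,250): print('head top?',z,proj(p,(600,560,z)))
m=np.linspace(1.7,2.1,9)
g=s['frame']
for th in m:
    l=case([540,168.5,1.6,th])[1]
    print(round(th,2),[np.round(proj(s,l[i])).astype(int).tolist() for i in(0,2)],[np.round(proj(p,l[i])).astype(int).tolist() for i in(0,2)])
E
```

```text
head right edge 50 [722. 538.  50.] low end [593. 601.  50.]
head right edge 150 [689. 495. 150.] low end [567. 555. 150.]
head right edge 250 [655. 452. 250.] low end [542. 508. 250.]
head top? 150 [ 44.03348828 128.47225909]
head top? 250 [ 29.696468   119.91689432]
1.7 [[424, 105], [343, 87]] [[113, 99], [112, 180]]
1.75 [[425, 104], [344, 87]] [[110, 100], [109, 181]]
1.8 [[426, 104], [345, 87]] [[107, 100], [106, 181]]
1.85 [[427, 104], [346, 87]] [[104, 100], [103, 181]]
1.9 [[427, 104], [348, 87]] [[102, 101], [100, 181]]
1.95 [[428, 104], [349, 88]] [[99, 101], [98, 182]]
2.0 [[428, 105], [350, 88]] [[97, 102], [95, 182]]
2.05 [[429, 106], [351, 89]] [[94, 102], [93, 182]]
2.1 [[429, 106], [351, 90]] [[92, 103], [90, 182]]
```

Emit:
arm_command(
  increments=[
    [1,-0.005,0.001,0.04,0,0,0],
    [1,-0.005,0.001,0.08,0,0,0],
    [1,-0.005,0.001,0.09,0,0,0],
    [1,-0.005,0.001,0.09,0,0,0],
  ],
)

```text
clock: 12.65
position: [536.7, 403.1, 215.9]
tool_rot: [0.697, 0.717, -0.0, -0.0]
contact_force: [-0.1, -0.8, 0.1]
grip_width: 0.002
grip_force: 0.0
```

```bash
python3 - <<'E'
from h import *
s=st()
# tip -y corner path: TCP = contact + (11 in y, 11 in z); world y ~168.5+case x
for th in np.arange(2.0,-0.01,-0.1):
    r=165; y=268.5-r*np.cos(th)+6*np.sin(th); z=55.5+r*np.sin(th)+6*np.cos(th)
    ty,tz=y+11,z+11
    print(round(th,1),round(ty),round(tz), 'shift', round((ty-s['position'][1])/1000,3), round((s['position'][2]-tz)/1000,3))
E
```

```text
12.65 [536.7 403.1 215.9] [ 6.967e-01  7.174e-01 -2.000e-04 -0.000e+00] [-0.1 -0.8  0.1] 0.0021834154056888312 0.0 [ 0.525  0.515  0.285  1.342 -0.     2.066]
2.0 354 214 shift -0.049 0.002
1.9 339 221 shift -0.065 -0.005
1.8 323 226 shift -0.08 -0.01
1.7 307 229 shift -0.096 -0.013
1.6 290 231 shift -0.113 -0.015
1.5 274 232 shift -0.129 -0.016
1.4 257 230 shift -0.146 -0.014
1.3 241 227 shift -0.162 -0.011
1.2 225 222 shift -0.178 -0.007
1.1 210 216 shift -0.193 -0.0
1.0 195 209 shift -0.208 0.007
0.9 182 199 shift -0.221 0.016
0.8 169 189 shift -0.234 0.027
0.7 157 177 shift -0.246 0.039
0.6 147 165 shift -0.256 0.051
0.5 138 151 shift -0.265 0.065
0.4 130 136 shift -0.273 0.08
0.3 124 121 shift -0.279 0.095
0.2 119 105 shift -0.284 0.111
0.1 116 89 shift -0.287 0.127
-0.0 114 72 shift -0.289 0.143
```

Emit:
arm_command(
  increments=[
    [1,-0.02,0,0,0,0,0],
    [1,-0.035,0,0,0,0,0],
    [1,-0.05,0,0,0,0,0],
    [1,-0.065,0,-0.004,0,0,0],
    [1,-0.08,0,-0.008,0,0,0],
    [1,-0.096,0,-0.012,0,0,0],
    [1,-0.113,0,-0.015,0,0,0],
    [1,-0.129,0,-0.016,0,0,0],
  ],
)

```text
clock: 13.65
position: [540.2, 273.9, 231.4]
tool_rot: [0.696, 0.718, -0.0, -0.0]
contact_force: [0.1, 0.9, -0.7]
grip_width: 0.004
grip_force: 0.7
```

Emit:
arm_command(
  increments=[
    [1,-0.017,0,0.002,0,0,0],
    [1,-0.033,0,0.005,0,0,0],
    [1,-0.049,0,0.009,0,0,0],
    [1,-0.064,0,0.016,0,0,0],
    [1,-0.079,0,0.023,0,0,0],
  ],
)

```text
clock: 14.28
position: [542.8, 195.1, 207.8]
tool_rot: [0.696, 0.718, -0.0, -0.0]
contact_force: [0.6, 1.7, -0.4]
grip_width: -0.003
grip_force: 0.5
```

```bash
python3 - <<'E'
from h import *
s=st()
p=imaging.camera('scene'); save(p,'lid1.png',(270,30,470,220),3)
for th in np.arange(1.0,-0.01,-0.1):
    r=165; y=268.5-r*np.cos(th)+6*np.sin(th); z=55.5+r*np.sin(th)+6*np.cos(th)
    ty,tz=y+11,z+11
    print(round(th,1), 'shift', round((ty-s['position'][1])/1000,3), round((s['position'][2]-tz)/1000,3))
E
```

```text
14.275 [542.8 195.1 207.8] [ 6.961e-01  7.179e-01 -2.000e-04 -0.000e+00] [ 0.6  1.7 -0.4] -0.0025730350236672288 0.524511260446161 [ 0.206  0.328 -0.017  1.225 -0.     1.746]
1.0 shift 0.0 -0.001
0.9 shift -0.013 0.008
0.8 shift -0.026 0.019
0.7 shift -0.038 0.03
0.6 shift -0.048 0.043
0.5 shift -0.058 0.057
0.4 shift -0.065 0.071
0.3 shift -0.071 0.087
0.2 shift -0.076 0.103
0.1 shift -0.079 0.119
0.0 shift -0.081 0.135
```

View pics/lid1.png

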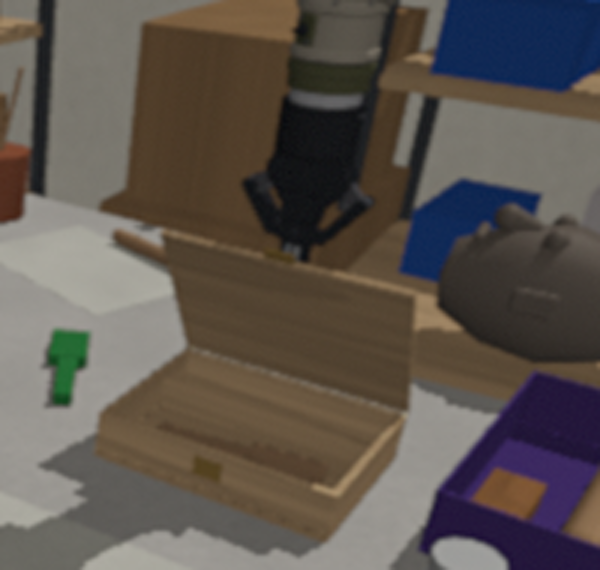

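The lid has swung over to about 1 rad (edge at crop row 240–300) with the fingertips behind it. I follow the arc down.

Emit:
arm_command(
  increments=[
    [1,-0.013,0,0.008,0,0,0],
    [1,-0.026,0,0.019,0,0,0],
    [1,-0.038,0,0.03,0,0,0],
    [1,-0.048,0,0.043,0,0,0],
    [1,-0.058,0,0.057,0,0,0],
    [1,-0.065,0,0.071,0,0,0],
    [1,-0.071,0,0.087,0,0,0],
    [1,-0.076,0,0.103,0,0,0],
  ],
)

```text
clock: 15.32
position: [545.1, 119.8, 104.3]
tool_rot: [0.696, 0.718, -0.0, -0.0]
contact_force: [0.1, 0.8, 1.1]
grip_width: -0.006
grip_force: 0.3
```

Emit:
arm_command(
  increments=[
    [1,-0.002,0,0.01,0,0,0],
    [1,-0.004,0,0.02,0,0,0],
    [1,-0.005,0,0.028,0,0,0],
    [1,-0.005,0,0.031,0,0,0],
    [1,-0.005,0,0.033,0,0,0],
    [1,-0.005,0,0.033,0,0,0],
  ],
)

```text
clock: 16.08
position: [545.6, 115.3, 72.7]
tool_rot: [0.696, 0.718, 0.0, 0.0]
contact_force: [-0.4, 0.3, -0.1]
grip_width: -0.004
grip_force: 0.0
```

Emit:
arm_command(
  increments=[
    [1,0,0,0.001,0,0,0],
    [1,0,0,0.002,0,0,0],
    [1,0,0,0.003,0,0,0],
    [1,0,0,0.003,0,0,0],
  ],
)

```text
clock: 16.58
position: [545.8, 115.3, 72.4]
tool_rot: [0.696, 0.718, 0.001, 0.001]
contact_force: [-6.9, -1.0, 19.2]
grip_width: 0.0
grip_force: 9.4
```

Firm stop at 19 N, so the lid is on the rim. I raise clear and check.

Emit:
arm_command(
  increments=[
    [1,0,0,-0.03,0,0,0],
    [1,0,0,-0.08,0,0,0],
    [1,0,0,-0.14,0,0,0],
    [1,0,0,-0.14,0,0,0],
  ],
)

```text
clock: 17.08
position: [548.6, 115.5, 215.2]
tool_rot: [0.696, 0.718, 0.004, 0.004]
contact_force: [0.6, 0.1, -0.4]
grip_width: 0.006
grip_force: 0.0
```

```bash
python3 - <<'E'
from h import *
st(); p=imaging.camera('scene'); save(p,'shut.png',(200,60,470,310),2.2)
E
```

```text
17.075 [548.6 115.5 215.2] [0.6961 0.718  0.0039 0.0036] [ 0.6  0.1 -0.4] 0.00608429285567123 0.0 [ 0.064  0.286 -0.059  1.216 -0.     1.604]
```

View pics/shut.png

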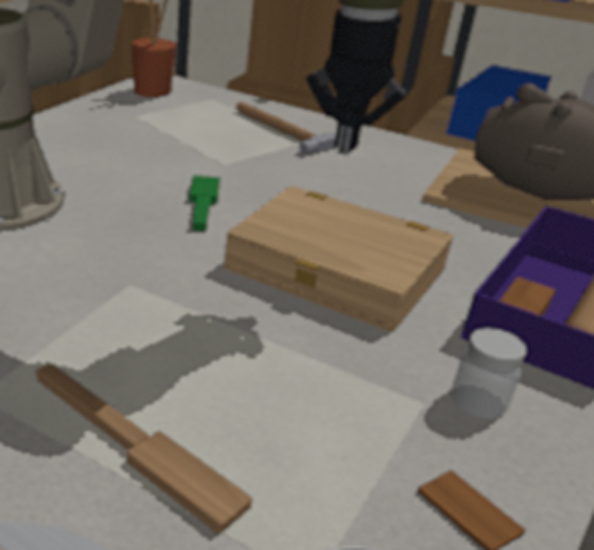

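The lid is flat on the rim (crop (230–450, 190–320)), the long paddle (140,450) has not moved, and the robot is clear of everything.

```bash
python3 -c "
from workcell import manip
print(manip.job_done())"
```

```text
the job is handed in; nothing more can be done
None
```

The short paddle lies flat in the wide bay, the lid is shut, the long paddle was not touched, and the job was handed in at about 17 s; the hand-in returned no verdict.

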